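# Swirl the tube carousel and stop it at its pointer

## Robot

A 6-joint arm with a two-finger parallel gripper is mounted at the origin on a cart in front of the work surface, level with it; the furniture and walls round the work are solid. World frame = base frame: x ahead of the robot, y to its left, z up, the work surface at z = 0. Lengths are in m, angles in rad, forces in N, time in s.
With the tool pointing down it reaches from about 0.425 to 0.95 m from the base axis. Payload 3.5 kg.
Tool frame: the origin (TCP) lies at the very end of the fingers, on their centre line; the grasp point (between the pads) lies ctrl.grip_point_offset behind it (ctrl.grip_point_offset is the distance from the TCP to the grasp point, in m); z points along the fingers, y is the direction in which the jaws open and shut (so a half turn about z gives the same grasp; the last joint's range is limited). The gripper opens to 85 mm and grips with 20 to 120 N. Pads are 22 mm wide; open, the fingers measure 114 mm over their backs; the gripper's body (76 mm by 85 mm) begins 54 mm behind the grasp point. The pads swing forward as they close: fully open they stand 13 mm farther back than shut.
Start: joints at [-1.359, 0.286, 1.577, -0, 1.279, -0.15], TCP at [0.239, -0.631, 0.231] pointing down, gripper open.
Joint ranges: [-2.77, 2.77], [-0.9, 2.22], [0.21, 2.48], [-1.53, 4.67], [0.24, 2.81], [-2.84, 2.84]. Speed limits (rad/s): [2.79, 2.79, 3.14, 3.14, 3.14, 3.14].

## Interface

Orientations are given as a unit quaternion [x, y, z, w].
In Python, from plant import ctrl gives the robot as it stands.
- The arm moves only by the tool servo_tool, never from a script. Its argument "increments" is a list of rows, each a list of 5 numbers: the opening, from 0 (shut) to 1 (fully open), then the shift along the world's x, y, z in units of 40 mm (1.0 is 40 mm), then the turn about the world's z in units of 5 degrees (1.0 is 5 degrees). A call has exactly 10 rows; each row is the pose to reach, as a shift and turn from the pose measured when the call began; what a row does not reach only later rows make up. A row lasts 1/12 s, in which the tool goes at most 41.7 mm and 7.16 degrees, less where a joint would pass 70% of its speed; a pose out of reach is approached as far as the arm can. A call with a gripper value outside its range is refused whole. The fingers move at their own pace and stop on an object; "grip_force" is the grip in N (left out, the last holds). Time passes only in rows, so rows that repeat a pose let the fingers close, or fill a call up. It gives the time, the measured TCP pose, the force and the opening at its end, in the units of the state.
- ctrl.get_state(): the state, without advancing time (a new reading comes with each control period).
- ctrl.read_camera(name): name is "scene" or "top"; returns a dict with "frame" (400x640x3 uint8, red, green, blue), "K" (3x3 intrinsics, pixels), "extrinsics" (4x4, takes a point from camera to world coordinates). Camera axes: x right, y down, z forward; pixel columns grow to the right and rows downward; lengths in m; the calibration is good to about 2 mm. A picture is of the moment at which its call begins. There is no depth.
- ctrl.sign_off(): hands the job in, once; it reports no verdict.
Trained networks look in a picture, given as the dict that the camera call returned (one of the last four; its "shot" number tells which), for a name from the list of things; names that differ only in an ending like _2 or _b are one class to them, and where a whole thing is asked for, a point or a joint stands for the part that bears it (a point fixed in the world has none). Each returns a list of dicts, best first, with "conf" (0 to 1); they miss things now and then, are a little off and sometimes report something else, mostly with a low value. They report only what shows in the picture. A call takes as long as a camera call.
- ctrl.masks_of(picture, query): "region" (400x640 bool, what is visible of it) and "extent" ([left, top, right, bottom] in pixels, round what is visible of it).
- ctrl.landmark_of(picture, query): "centre" ([row, column] in pixels: a listed point, or the origin of a listed thing).
The state is a dict: "time": time; "qpos": joint angles; "dq": joint speeds; "joint_efforts": joint torques, N m; "eef_pos": TCP position; "tcp_rot": TCP orientation; "contact_force": force on the tool from outside, world axes, zero at the start; "wrist_torque": the same for the moment, N m; "opening": opening from 0.0 (shut) to 1.0 (fully open).
Only numpy, scipy, OpenCV 4.12 (cv2) and the standard library are available. Lean on these libraries where they do the work, as an engineer would, in place of code of your own. Each camera call takes 0.05 s, during which the arm holds its last target. There are 200 camera calls.

## Task

Swirl the samples: with a fingertip, give the black post on the tube carousel one flick so that the wheel spins freely anticlockwise (seen from above), and let the red pad pass the black pointer at least once by itself. On a later pass, while the wheel is still turning, gently press a fingertip down on the red pad to stop the wheel with the pad at the pointer; it must not come to rest anywhere else. Finish while still holding the pad down, and leave the things round about where they are.

Things in the scene. Friction and masses are not known exactly. Their poses are not given: they have to be found in the camera images.
- carousel (a joint): turn of the wheel on its stand, rad, growing anticlockwise seen from above; it counts on through full turns without wrapping. The red pad is exactly at the pointer at 0, 6.283, 12.566, ... It starts at rest between 1.9 and 2.8 (so the pad first passes the pointer at 6.283). It runs very freely: left alone its speed falls by half in about 5 to 9 s (the load differs from run to run).
- axis_point (a point): point on the wheel's upright axis at the height of the disc's top face, 50 mm above the bench. The wheel is a flat grey disc, 240 mm across and 10 mm thick, with a blue hub (116 mm across) in the middle from which six capped tubes rise to 46 mm above the disc's top face. The axes are the stand's: -x points from the axis to the pointer.
- post_top (a point): top centre of the black finger post by which the wheel is flicked: upright round post 18 mm thick (24 mm at its foot), 22 mm high above the disc's top face, 98 mm from the axis, opposite the red pad; it turns with the wheel. At the start it is on the robot's side of the wheel or at its left.
- brake_pad: red brake pad on the disc, 34 mm (radially) x 46 mm (along the rim), 98 mm from the axis; its top stands 7.5 mm above the disc's top face and gives way up to 6 mm on a soft spring (6 N when fully down); beyond that it is solid, so do not ram it. Origin on the pad's middle axis, 7.5 mm below its top.
- park_point (a point): fixed point in front of the pointer: where the centre of the red pad's top face is when the pad is exactly at the pointer (98 mm from the axis, 57.5 mm above the bench). The pointer is a small black cone on a white upright (22 mm wide, 12 mm thick) standing outside the rim 138 to 148 mm from the axis; its tip ends 126 mm from the axis, its top 54 mm above the bench.
- timer: white timer, 56x70x20 mm, lies on the bench, right of the carousel; loose, not part of the job; origin at its underside
- scissors: steel scissors, 125x57x6 mm, lie right of the carousel; loose, not part of the job; origin at its underside
- stain_bottle_2: blue bottle, 42x42x104 mm, stands behind and right of the carousel; loose, not part of the job; origin at its underside
- oil_bottle: small brown bottle with black cap, 31x31x76 mm, left of the carousel; loose, not part of the job; origin at its underside
- tape_roll: roll of cream tape, 54x54x18 mm, left of the carousel; loose, not part of the job; origin at its underside
- notepad: white notepad, 128x90x9 mm, near left; loose, not part of the job; origin at its underside

How it is judged:
On the way, in this order (a step that is already met when the one before it is completed fails the run):
1. the wheel spins freely, anticlockwise, faster than 1.2 rad/s, not touched by the robot (velocity of joint carousel above 1.2 rad/s and contact force between each of the arm, the fingers and carousel below 0.01 N), for 0.2 s.
2. the red pad has passed the pointer once by itself and the wheel still turns (value of joint carousel above 6.6 rad and velocity of joint carousel above 0.1 rad/s), for 0.05 s.
3. a fingertip on the red pad has stopped the wheel with the pad at the pointer (horizontal distance between brake_pad and park_point below 0.02 m and velocity of joint carousel between -0.03 and 0.03 rad/s and contact force between the fingers and brake_pad above 0.5 N), for 0.2 s.
At the end, for the whole second after the job is handed in: The wheel is at rest (below 0.03 rad/s) on the second or a later pass, the pad's centre within 20 mm of its place at the pointer, and the fingers still press on the pad with more than 0.5 N (all of step 3 and value of joint carousel above 12 rad); the arm keeps its last pose, push and grip.
It fails at once if the wheel was touched again before the red pad had passed the pointer once (value of joint carousel between 5.2 and 6.6 rad and contact force between any of the fingers, the arm and carousel above 0.2 N).
It fails at once if after passing the pointer the wheel came to rest with the pad more than 20 mm from its place at the pointer, or ran down by itself instead of being braked (value of joint carousel above 6.6 rad and velocity of joint carousel between -0.03 and 0.03 rad/s and (horizontal distance between brake_pad and park_point above 0.02 m or contact force between each of the fingers, the arm and carousel below 0.01 N)).
It fails at once if the wheel was driven clockwise (velocity of joint carousel below -0.5 rad/s).
It fails at once if the pad was rammed with more than 60 N (contact force between the fingers and brake_pad above 60 N).
It fails at once if a thing round about was shifted by more than 15 mm or lifted (distance of any of timer, scissors, stain_bottle_2, oil_bottle, tape_roll, notepad from where it was at the start of the episode above 0.015 m).
It also fails if it takes over 64 s, if anything falls off the work surface, if the arm or the gripper's body presses on something with over 40 N, if the wrist force passes 120 N, or if a joint passes its speed limit or range.

## Working session

There is one attempt and no reset: what is moved stays moved. The work goes in short steps, Python scripts to look and compute and a tool call to move; the robot and the scene stay as the last step left them, time stands still between calls to the robot, and variables do not carry over. Pictures are saved under pics/ and viewed, about 8 in all and at most 12, crops included, and the job is handed in when it is done.

Besides the shell and the picture viewer there is one more tool, called as name(argument=value, ...) on one line, values as JSON. servo_tool: Moves the arm, as the interface text tells. Its arguments: {"type":"object","properties":{"increments":{"type":"array"},"grip_force":{"type":"number"}},"required":["increments"]}

```bash
mkdir -p pics; cat > h.py <<'E'
from plant import ctrl
import numpy as np, cv2
def shot(c): return ctrl.read_camera(c)
def save(p,n): cv2.imwrite('pics/'+n,p['frame'][:,:,::-1])
def ray(p,rc,z):
    T=np.array(p['extrinsics']);K=np.array(p['K'])
    d=T[:3,:3]@np.linalg.inv(K)@np.array([rc[1],rc[0],1.]);o=T[:3,3]
    return (o+d*(z-o[2])/d[2])
def pix(p,X):
    T=np.array(p['extrinsics']);K=np.array(p['K'])
    c=K@(T[:3,:3].T@(np.array(X)-T[:3,3]));return c[1]/c[2],c[0]/c[2]
E
python3 - <<'E'
from h import *
for c in('top','scene'):
    p=shot(c);save(p,c+'0.png');print(c,np.array(p['extrinsics'])[:3,3].round(3))
    for q,z in(('axis_point',.05),('post_top',.072),('brake_pad',.05),('park_point',.0575),('timer',0),('scissors',0),('stain_bottle_2',0),('oil_bottle',0),('tape_roll',0),('notepad',0)):
        for r in ctrl.landmark_of(p,q)[:1]: print(q,np.round(r['centre'],1),round(r['conf'],2),ray(p,r['centre'],z).round(4))
s=ctrl.get_state();print(s, ctrl.grip_point_offset)
E
```

```text
top [0.341 0.137 1.136]
axis_point [188.2 332.7] 0.75 [0.5458 0.06   0.05  ]
post_top [203.8 301.8] 0.59 [0.5    0.1371 0.072 ]
brake_pad [168.2 367.7] 0.56 [ 0.6009 -0.0287  0.05  ]
park_point [226.7 324.7] 0.93 [0.4465 0.0785 0.0575]
timer [238.5 429.9] 0.68 [ 0.4296 -0.2014  0.    ]
scissors [195.8 432.3] 0.56 [ 0.5435 -0.2096  0.    ]
stain_bottle_2 [153.1 406.9] 0.77 [ 0.6584 -0.1423  0.    ]
oil_bottle [176.3 194.1] 0.66 [0.5751 0.4238 0.    ]
tape_roll [212.9 181.1] 0.54 [0.4767 0.4505 0.    ]
notepad [256.2 183.3] 0.94 [0.3652 0.4365 0.    ]
scene [0.127 0.825 0.626]
axis_point [195.4 314.2] 0.7 [0.5488 0.0616 0.05  ]
post_top [209.8 313.2] 0.84 [0.5018 0.1504 0.072 ]
brake_pad [170.9 317.2] 0.59 [ 0.6094 -0.0645  0.05  ]
park_point [207.  339.6] 0.83 [0.4575 0.0854 0.0575]
timer [180.1 380.1] 0.6 [ 0.4444 -0.1963  0.    ]
scissors [169.7 353.6] 0.52 [ 0.5483 -0.2142  0.    ]
stain_bottle_2 [171.7 318.5] 0.56 [ 0.6449 -0.1393  0.    ]
tape_roll [315.  245.6] 0.45 [0.4861 0.4566 0.    ]
notepad [331.5 291.5] 0.67 [0.3832 0.4428 0.    ]
{'time': 1.1, 'qpos': array([-1.35901271e+00,  2.86311584e-01,  1.57670223e+00,  1.26895899e-05,
        1.27859819e+00, -1.49991747e-01]), 'dq': array([4.39718099e-04, 1.53243271e-03, 1.27181197e-03, 8.08622267e-05,
       2.88520030e-03, 1.33273120e-04]), 'joint_efforts': array([ 1.58915711e-03, -4.05962670e+01, -2.92946845e+01, -6.85385180e-05,
        4.77425565e-04,  1.20819357e-05]), 'eef_pos': array([ 0.23893903, -0.63127969,  0.23131593]), 'tcp_rot': array([ 9.83684713e-01,  1.79901044e-01,  5.77408569e-06, -9.85756932e-06]), 'contact_force': array([-0.26827324, -0.5470781 , -0.59241754]), 'wrist_torque': array([ 0.02003202,  0.06025096, -0.02697358]), 'opening': 1.0003444009926297} 0.0187
```

```bash
python3 - <<'E'
import cv2
a=cv2.imread('pics/top0.png');b=cv2.imread('pics/scene0.png')
a=cv2.resize(a[120:280,140:460],None,fx=2.4,fy=2.4,interpolation=cv2.INTER_CUBIC)[:300]
a=cv2.resize(cv2.imread('pics/top0.png')[130:270,240:440],(800,560),interpolation=cv2.INTER_CUBIC)
cv2.imwrite('pics/topc.png',a)
E
```

```text
(no output)
```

View pics/topc.png

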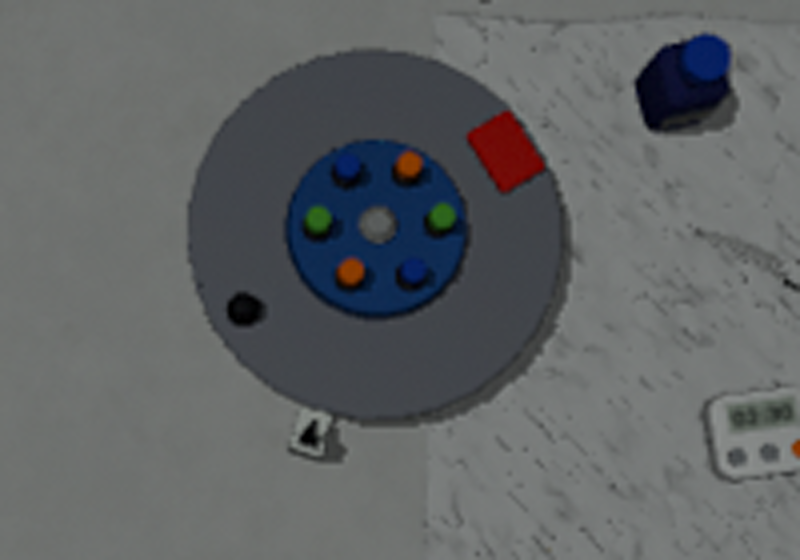

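View pics/scene0.png

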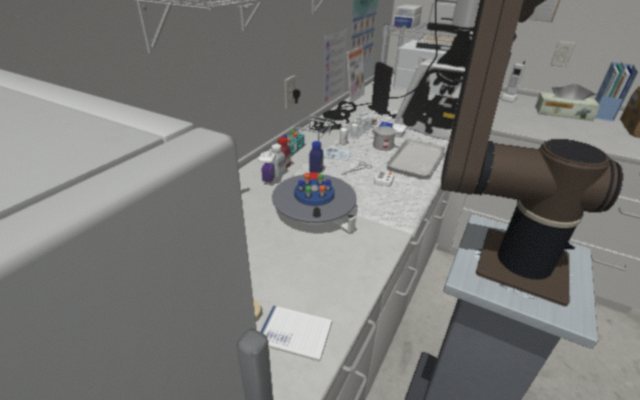

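The top view shows the wheel's centre near pixel (row 187, col 334), the post at (207, 301), the pad at (168, 367) and the pointer at (238, 318). The scene view agrees, with open space around the wheel. Next I'll refine these positions.

```bash
cat >> h.py <<'E'
def redpad(p):
    f=p['frame'].astype(int);m=(f[:,:,0]>80)&(f[:,:,1]<.35*f[:,:,0])&(f[:,:,2]<.35*f[:,:,0])
    m=m.astype(np.uint8);n,l,s,c=cv2.connectedComponentsWithStats(m)
    if n<2:return None
    i=1+s[1:,4].argmax();return c[i][::-1],s[i,4]
E
python3 - <<'E'
from h import *
p=shot('top')
r=ctrl.masks_of(p,'axis_point');m=r[0]['region'];print(r[0]['conf'],r[0]['extent'])
print('red',redpad(p), ray(p,redpad(p)[0],.0575))
cs,_=cv2.findContours(m.astype(np.uint8),cv2.RETR_EXTERNAL,cv2.CHAIN_APPROX_NONE)
c=max(cs,key=len)[:,0,:]
P=np.array([ray(p,(y,x),.05)[:2] for x,y in c])
from scipy.optimize import least_squares
f=least_squares(lambda v:np.hypot(*(P-v[:2]).T)-v[2],[.545,.06,.12],loss='soft_l1',f_scale=.002);print('circ',f.x,np.abs(f.fun).mean())
A=f.x[:2]
f2=least_squares(lambda v:np.hypot(*(P-v[:2]).T)-.12,A,loss='soft_l1',f_scale=.002);print(f2.x)
# post: dark blob
fr=p['frame'].max(2)[195:220,290:315]
ys,xs=np.nonzero(fr<40);print('post',ys.mean()+195,xs.mean()+290,len(ys),[ray(p,(ys.mean()+195,xs.mean()+290),z).round(4) for z in(.061,.072)])
for i in range(3):
  p=shot('top')
  for q,z in(('axis_point',.05),('park_point',.0575),('post_top',.072)):print(q,ray(p,ctrl.landmark_of(p,q)[0]['centre'],z).round(4))
E
```

```text
Traceback (most recent call last):
IndexError: list index out of range
```

```bash
python3 - <<'E'
from h import *
from scipy.optimize import least_squares
p=shot('top')
print('red',redpad(p), ray(p,redpad(p)[0],.0575))
for q in('brake_pad','carousel','axis_point','park_point'):
    for r in ctrl.masks_of(p,q)[:2]:
        print(q,r['conf'],np.round(r['extent'],1),r['region'].sum())
        if r['region'].sum()>3000:
            cs,_=cv2.findContours(r['region'].astype(np.uint8),cv2.RETR_EXTERNAL,cv2.CHAIN_APPROX_NONE)
            c=max(cs,key=len)[:,0,:]
            P=np.array([ray(p,(y,x),.05)[:2] for x,y in c])
            f=least_squares(lambda v:np.hypot(*(P-v[:2]).T)-v[2],[.545,.06,.12],loss='soft_l1',f_scale=.002);print('circ',f.x,np.abs(f.fun).mean())
fr=p['frame'].max(2)[195:220,290:315]
ys,xs=np.nonzero(fr<40);print('post',ys.mean()+195,xs.mean()+290,len(ys),[ray(p,(ys.mean()+195,xs.mean()+290),z).round(4) for z in(.061,.072)])
for i in range(3):
  p=shot('top')
  for q,z in(('axis_point',.05),('park_point',.0575),('post_top',.072)):
    for r in ctrl.landmark_of(p,q)[:1]:print(q,ray(p,r['centre'],z).round(4))
E
```

```text
red (array([167.25116279, 365.94418605]), np.int32(215)) [ 0.60141876 -0.02303069  0.0575    ]
brake_pad 0.48 [359.2 158.1 373.2 178.7] 204
brake_pad 0.23 [182.8 169.6 196.3 185.9] 141
carousel 0.88 [288.5 146.6 380.4 237.5] 6799
circ [0.54731151 0.05781202 0.11799841] 0.0006562474082421525
park_point 0.62 [288.4 145.3 378.8 243.4] 6989
circ [0.54634622 0.05784828 0.11894368] 0.0025292151342703397
post 206.9672131147541 300.7704918032787 61 [array([0.4936, 0.1394, 0.061 ]), array([0.492 , 0.1394, 0.072 ])]
axis_point [0.5507 0.0601 0.05  ]
park_point [0.4541 0.0906 0.0575]
post_top [0.4984 0.139  0.072 ]
axis_point [0.5527 0.0556 0.05  ]
park_point [0.4485 0.0875 0.0575]
post_top [0.5001 0.1423 0.072 ]
axis_point [0.5568 0.0562 0.05  ]
park_point [0.4446 0.0849 0.0575]
post_top [0.5037 0.1392 0.072 ]
```

servo_tool(increments=[[0,0.5,0.5,0,0.4],[0,1.2,1.2,0,0.8],[0,1.9,1.9,0,1.2],[0,2.6,2.6,0,1.6],[0,3.3,3.4,0,2.0],[0,4.0,4.2,0,2.4],[0,4.7,5.0,0,2.8],[0,5.4,5.8,0,3.2],[0,6.0,6.5,0,3.6],[0,6.5,7.0,0,4]], grip_force=40)

```text
time: 2.88
eef_pos: [0.5007, -0.3483, 0.2316]
tcp_rot: [0.937, 0.35, 0.0, -0.0]
contact_force: [0.6, 0.3, 0.0]
opening: -0.002
```

```bash
python3 - <<'E'
from h import *
p=cv2.imread('pics/top0.png')
class D(dict):pass
q=shot('top')
f=q['frame'].astype(int)
# white upright
m=(q['frame'].min(2)[228:248,305:330]>110)
print(q['frame'].max(2)[230:247,308:330])
s=ctrl.get_state();print(s['eef_pos'],s['tcp_rot'],s['opening'])
for rc in((236,318),(238,318)):print([ray(q,rc,z).round(4) for z in(.03,.05)])
E
```

```text
[[119 120 121 123 118  94  78  71  73  77  79  80  80  81  79  79  79  79
   79  79  79  79]
 [119 119 120 120 120 122 118  98  88  74  70  73  79  79  79  80  81  81
   79  80  79  79]
 [119 120 121 120 121 119 117 135 142 112  86  87  90  75  67  74  77  79
   78  80  80  80]
 [119 120 121 121 120 114 110 141 142 144 146 147 139 110  78  53  58  63
   66  72  76  78]
 [120 121 122 121 119 118 124 142 142 139 128 134 144 145 131  59  67  75
   66  52  58  69]
 [120 121 121 122 119 117 130 144 141 115  36  94 146 140 113  60  97 126
  115  81  81  78]
 [120 120 120 121 114 109 143 143 119  49  28  97 147 132  80  80 117 121
  121 120 122 113]
 [117 117 119 120 117 118 141 123  49   0  33 100 145 118  54  63  82 121
  119 119 119 119]
 [116 116 117 119 115 109 124  79   1   2  30  91 124  69  58  64  84 122
  117 119 119 118]
 [115 117 118 117 122 142 117  15   2   6  12  49  78  67  67  65  84 123
  119 119 119 119]
 [115 116 117 112 108 137 104  40  11  12   9  56  95  62  67  65  80 115
  121 121 120 119]
 [116 117 119 111  99 135 131 109  82  76  46  81 130  66  67  66  64  78
  113 121 121 120]
 [118 119 120 110  63  65 101 129 137 135 111 107 124  57  67  68  65  61
   82 122 122 120]
 [120 120 120 118 101  74  68  58  66  98 127 129 110  64  67  67  65  69
   95 123 122 119]
 [119 119 119 120 123 123 120 102  78  67  59  63  59  64  66  65  63  85
  126 121 119 120]
 [119 119 119 120 121 122 121 121 122 119 104  91  83  84  83  84  83  94
  123 121 119 119]
 [120 118 119 120 121 120 119 119 119 119 120 123 123 125 125 125 125 123
  121 120 119 118]]
[ 0.50326467 -0.34549382  0.23161597] [ 9.36120553e-01  3.51673633e-01  1.86272189e-03 -7.04502308e-04] -0.0018468491077248573
[array([0.4251, 0.0934, 0.03  ]), array([0.4235, 0.0942, 0.05  ])]
[array([0.42  , 0.0933, 0.03  ]), array([0.4186, 0.0941, 0.05  ])]
```

servo_tool(increments=[[0,0.1,0.8,0,0],[0,0.2,1.8,0,0],[0,0.3,2.8,0,0],[0,0.4,3.8,0,0],[0,0.5,4.8,0,0],[0,0.5,5.8,0,0],[0,0.6,6.8,0,0],[0,0.7,7.8,0,0],[0,0.7,8.8,0,0],[0,0.75,9.8,0,0]])

```text
time: 3.77
eef_pos: [0.533, 0.0482, 0.232]
tcp_rot: [0.936, 0.351, 0.002, -0.0]
contact_force: [0.3, 0.4, -0.0]
opening: -0.001
```

```bash
python3 - <<'E'
from h import *
p=shot('top');s=ctrl.get_state();print(s['eef_pos'],s['time'],redpad(p))
A=np.array([.547,.058])
for r in (.098,.102):
  for d in(18,20,22,24,30):
    a=np.radians(123.7-d);t=A+r*np.array([np.cos(a),np.sin(a)]);print(r,d,t.round(4),((t-s['eef_pos'][:2])/.04).round(2),(0.062-s['eef_pos'][2])/.04)
E
```

```text
[0.53268088 0.05453287 0.23200923] 3.8167 (array([ 99.47311828, 405.20430108]), np.int32(93))
0.098 18 [0.5205 0.1523] [-0.3   2.45] -4.250230626317909
0.098 20 [0.5238 0.1532] [-0.22  2.47] -4.250230626317909
0.098 22 [0.5271 0.154 ] [-0.14  2.49] -4.250230626317909
0.098 24 [0.5305 0.1546] [-0.05  2.5 ] -4.250230626317909
0.098 30 [0.5407 0.1558] [0.2  2.53] -4.250230626317909
0.102 18 [0.5194 0.1562] [-0.33  2.54] -4.250230626317909
0.102 20 [0.5228 0.1571] [-0.25  2.56] -4.250230626317909
0.102 22 [0.5263 0.1579] [-0.16  2.58] -4.250230626317909
0.102 24 [0.5298 0.1585] [-0.07  2.6 ] -4.250230626317909
0.102 30 [0.5404 0.1598] [0.19 2.63] -4.250230626317909
```

servo_tool(increments=[[0,0,0.9,0,0],[0,0.05,1.8,0,0],[0,0.06,2.56,0,0],[0,0.06,2.56,-0.7,0],[0,0.06,2.56,-1.5,0],[0,0.06,2.56,-2.3,0],[0,0.06,2.56,-3.0,0],[0,0.06,2.56,-3.0,0],[0,0.06,2.56,-3.0,0],[0,0.06,2.56,-3.0,0]])

```text
time: 4.65
eef_pos: [0.5364, 0.1568, 0.1139]
tcp_rot: [0.935, 0.354, 0.005, -0.003]
contact_force: [-0.2, -0.7, 1.2]
opening: 0.003
```

```bash
python3 - <<'E'
from h import *
p=shot('top');s=ctrl.get_state();print(s['eef_pos'],s['time'],s['contact_force'],s['tcp_rot'])
cv2.imwrite('pics/t2.png',cv2.resize(p['frame'][60:280,220:440,::-1],(600,600),interpolation=cv2.INTER_CUBIC))
E
```

```text
[0.53699334 0.15687156 0.11469167] 4.7 [-0.36314894 -0.15314985  0.35246942] [ 0.93538708  0.35357666  0.00533999 -0.00245674]
```

View pics/t2.png

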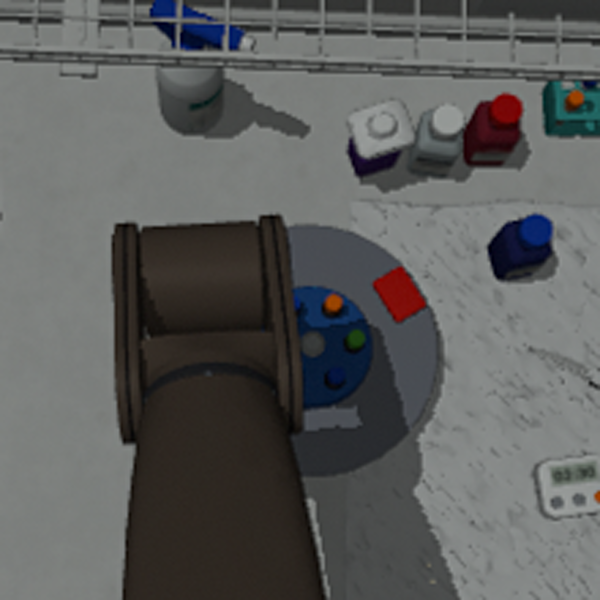

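servo_tool(increments=[[0,0,0,-0.5,0],[0,0,0,-1.0,0],[0,-0.03,0,-1.3,0],[0,-0.04,0,-1.32,0],[0,-0.04,0,-1.32,0],[0,-0.04,0,-1.32,0],[0,-0.04,0,-1.32,0],[0,-0.04,0,-1.32,0],[0,-0.04,0,-1.32,0],[0,-0.04,0,-1.32,0]])

```text
time: 5.53
eef_pos: [0.5358, 0.1569, 0.0625]
tcp_rot: [0.935, 0.354, 0.006, -0.002]
contact_force: [0.1, -0.2, 0.5]
opening: 0.003
```

```bash
cat >> h.py <<'E'
A=np.array([.547,.058]);PSI=164.3
def padang(p):
    q=dict(p);f=p['frame'].copy();m=np.zeros(f.shape[:2],bool);m[135:245,280:390]=1;f[~m]=0;q['frame']=f
    r=redpad(q)
    if r is None:return None
    X=ray(p,r[0],.0575)[:2]-A
    return (np.degrees(np.arctan2(X[1],X[0]))-PSI)%360, np.hypot(*X), r[1]
E
python3 - <<'E'
from h import *
s=ctrl.get_state();e=s['eef_pos'];print(e,s['time'],s['contact_force'])
p=shot('top');a=padang(p);print(a)
for d in(0,2,6,11,18,27,37.5,48,53,55):
    t=np.radians(96.7+d);X=A+.098*np.array([np.cos(t),np.sin(t)]);print(d,((X-e[:2])/.04).round(2))
E
```

```text
[0.5357646  0.15694625 0.06246443] 5.5333 [ 0.05044855 -0.24177096  0.46535444]
(np.float64(139.45308001367658), np.float64(0.0974656093869382), np.int32(221))
0 [-0.   -0.04]
2 [-0.09 -0.05]
6 [-0.26 -0.08]
11 [-0.46 -0.14]
18 [-0.74 -0.25]
27 [-1.08 -0.44]
37.5 [-1.43 -0.72]
48 [-1.72 -1.06]
53 [-1.83 -1.24]
55 [-1.88 -1.31]
```

servo_tool(increments=[[0,-0.09,-0.05,0,0],[0,-0.26,-0.08,0,0],[0,-0.46,-0.14,0,0],[0,-0.74,-0.25,0,0],[0,-1.08,-0.44,0,0],[0,-1.43,-0.72,0,0],[0,-1.72,-1.06,0,0],[0,-1.8,-1.18,0.2,0],[0,-1.8,-1.18,0.9,0],[0,-1.8,-1.18,1.8,0]])

```text
time: 6.42
eef_pos: [0.4606, 0.1093, 0.1326]
tcp_rot: [0.936, 0.353, 0.002, -0.004]
contact_force: [1.1, 0.6, 0.6]
opening: -0.0
```

```bash
cat > track.py <<'E'
from h import *
import sys
n=int(sys.argv[1])
for i in range(n):
    t=ctrl.get_state()['time'];p=shot('top');a=padang(p)
    if a is not None:
        with open('log.txt','a') as f:f.write(f"{t} {a[0]} {a[1]} {a[2]}\n")
        print(round(t,3),np.round(a,3))
    else: print(round(t,3),None)
print(ctrl.get_state()['eef_pos'],ctrl.get_state()['time'])
E
python3 track.py 8
```

```text
6.417 [2.12624e+02 9.80000e-02 2.12000e+02]
6.467 [2.19423e+02 9.90000e-02 2.13000e+02]
6.517 [2.26193e+02 9.90000e-02 2.15000e+02]
6.567 [2.33054e+02 9.90000e-02 2.16000e+02]
6.617 [2.39727e+02 9.90000e-02 2.14000e+02]
6.667 [2.46458e+02 9.90000e-02 2.16000e+02]
6.717 [2.53006e+02 9.90000e-02 2.18000e+02]
6.767 [2.59593e+02 9.90000e-02 2.22000e+02]
[0.462538   0.10977481 0.13286808] 6.8167
```

servo_tool(increments=[[0,-0.1,-0.3,0,0],[0,-0.25,-0.63,0,0],[0,-0.25,-0.63,-0.3,0],[0,-0.25,-0.63,-0.6,0],[0,-0.25,-0.63,-0.9,0],[0,-0.25,-0.63,-0.9,0],[0,-0.25,-0.63,-0.9,0],[0,-0.25,-0.63,-0.9,0],[0,-0.25,-0.63,-0.9,0],[0,-0.25,-0.63,-0.9,0]])

```text
time: 7.65
eef_pos: [0.4531, 0.0846, 0.0976]
tcp_rot: [0.935, 0.354, 0.005, -0.003]
contact_force: [-0.0, -0.3, 0.4]
opening: 0.002
```

```bash
python3 track.py 30; python3 - <<'E'
from h import *
p=shot('top');cv2.imwrite('pics/t3.png',cv2.resize(p['frame'][60:280,220:440,::-1],(600,600)))
E
```

```text
7.65 None
7.7 None
7.75 None
7.8 None
7.85 None
7.9 None
7.95 None
8.0 None
8.05 [68.289  0.106  5.   ]
8.1 [72.216  0.104 38.   ]
8.15 [75.676  0.103 77.   ]
8.2 [7.9049e+01 1.0100e-01 1.1900e+02]
8.25 [8.2358e+01 1.0000e-01 1.6300e+02]
8.3 [8.7067e+01 9.9000e-02 1.8900e+02]
8.35 [9.2153e+01 9.8000e-02 2.0700e+02]
8.4 [9.7365e+01 9.7000e-02 2.1500e+02]
8.45 [1.02437e+02 9.70000e-02 2.21000e+02]
8.5 [1.07936e+02 9.70000e-02 2.21000e+02]
8.55 [1.13109e+02 9.70000e-02 2.21000e+02]
8.6 [1.18597e+02 9.70000e-02 2.21000e+02]
8.65 [1.23916e+02 9.70000e-02 2.19000e+02]
8.7 [1.29126e+02 9.70000e-02 2.22000e+02]
8.75 [1.34388e+02 9.70000e-02 2.18000e+02]
8.8 [1.39622e+02 9.80000e-02 2.19000e+02]
8.85 [1.44869e+02 9.80000e-02 2.18000e+02]
8.9 [1.4998e+02 9.8000e-02 2.1500e+02]
8.95 [1.552e+02 9.700e-02 2.130e+02]
9.0 [1.60212e+02 9.80000e-02 2.13000e+02]
9.05 [1.65242e+02 9.80000e-02 2.15000e+02]
9.1 [1.70137e+02 9.80000e-02 2.17000e+02]
[0.45253812 0.08456114 0.09687661] 9.15
```

View pics/t3.png

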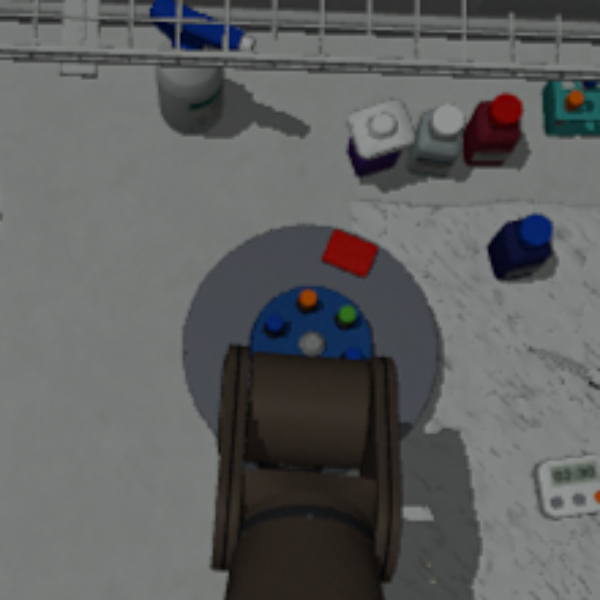

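```bash
python3 track.py 14 | tail -3; cat > fit.py <<'E'
import numpy as np
from scipy.optimize import least_squares
d=np.loadtxt('log.txt');d=d[d[:,3]>200]
t=d[:,0];a=d[:,1].copy();t0=t[0]
# unwrap by model seed
a=a+360*np.round(((lambda T:212.6+134.5*8.6*(1-np.exp(-T/8.6))*1.0)(t-t0)-a)/360)
f=least_squares(lambda v:v[0]+v[1]*v[2]*(1-np.exp(-(t-t0)/v[2]))-a,[212.6,136,8.6])
g=least_squares(lambda v:v[0]+(v[1]+v[3])*v[2]*(1-np.exp(-(t-t0)/v[2]))-v[3]*(t-t0)-a,[212.6,136,8.6,0.])
print(f.x,np.abs(f.fun).max(),g.x,np.abs(g.fun).max())
from scipy.optimize import brentq
for tgt in(720,900,1060,1068,1075,1080,1092):
    o=[]
    for F in(lambda T:f.x[0]+f.x[1]*f.x[2]*(1-np.exp(-T/f.x[2])),lambda T:g.x[0]+(g.x[1]+g.x[3])*g.x[2]*(1-np.exp(-T/g.x[2]))-g.x[3]*T):
        T=np.arange(0,25,.002);i=np.argmax(F(T)>tgt);o+= [round(T[i]+t0,3),round((F(T[i]+.05)-F(T[i]))/.05,1)]
    print(tgt,o)
print('last',t[-1],a[-1])
E
python3 fit.py
```

```text
9.8 [2.36751e+02 9.90000e-02 2.17000e+02]
9.85 [2.41206e+02 9.90000e-02 2.23000e+02]
[0.45254328 0.08455675 0.09687996] 9.9
[212.24105338 139.55432      7.95360872] 0.4328943572912749 [212.47697282 137.86686294  23.94256854 222.61497376] 0.5331461621914855
720 [np.float64(11.281), np.float64(75.5), np.float64(11.333), np.float64(70.6)]
900 [np.float64(14.105), np.float64(52.9), np.float64(14.935), np.float64(29.7)]
1060 [np.float64(17.895), np.float64(32.9), np.float64(6.417), np.float64(137.5)]
1068 [np.float64(18.141), np.float64(31.9), np.float64(6.417), np.float64(137.5)]
1075 [np.float64(18.363), np.float64(31.0), np.float64(6.417), np.float64(137.5)]
1080 [np.float64(18.525), np.float64(30.4), np.float64(6.417), np.float64(137.5)]
1092 [np.float64(18.931), np.float64(28.8), np.float64(6.417), np.float64(137.5)]
last 9.85 601.2058485469861
```

servo_tool(increments=[[0,0,0,-0.2,0],[0,0,0,-0.4,0],[0,0,0,-0.6,0],[0,0,0,-0.8,0],[0,0,0,-0.84,0],[0,0,0,-0.84,0],[0,0,0,-0.84,0],[0,0,0,-0.84,0],[0,0,0,-0.84,0],[0,0,0,-0.84,0]])

```text
time: 10.73
eef_pos: [0.4529, 0.0846, 0.0637]
tcp_rot: [0.935, 0.354, 0.005, -0.003]
contact_force: [-0.3, -0.1, 0.2]
opening: -0.007
```

```bash
python3 - <<'E'
from h import *
s=ctrl.get_state();print(s['eef_pos'],s['time'],s['contact_force'],s['qpos'][5])
from scipy.optimize import least_squares
d=np.loadtxt('log.txt');d=d[d[:,3]>200];t=d[:,0]-d[0,0];a=d[:,1].copy()
a=a+360*np.round((212.6+134.5*8.6*(1-np.exp(-t/8.6))-a)/360)
h=lambda v,a:v[-2]*np.cos(np.radians(a))+v[-1]*np.sin(np.radians(a))
for n,m in(('exp',lambda v,t:v[0]+v[1]*v[2]*(1-np.exp(-t/v[2]))),('lin',lambda v,t:v[0]+v[1]*t-.5*v[2]*t*t)):
  for H in(0,1):
    x0=[212.6,137,8.6 if n=='exp' else 14]+[0,0]
    f=least_squares(lambda v:np.r_[m(v,t)-a+H*h(v,a),.3*v[-2:]],x0)
    T=np.arange(3,6,.001);y=m(f.x,T)
    print(n,H,f.x.round(2),np.sqrt((f.fun**2).mean()).round(3),[round(T[np.argmax(y>g)]+d[0,0],3) for g in(710,715,720)])
E
```

```text
[0.45289341 0.08455528 0.06371329] 10.7333 [-0.26063517 -0.11658532  0.19292705] 0.7999726856044996
exp 0 [212.24 139.55   7.95   0.     0.  ] 0.165 [np.float64(11.15), np.float64(11.215), np.float64(11.281)]
exp 1 [212.55 138.55   8.23  -0.25   0.37] 0.128 [np.float64(11.134), np.float64(11.198), np.float64(11.263)]
lin 0 [212.59 137.07  13.93   0.     0.  ] 0.14 [np.float64(11.217), np.float64(11.289), np.float64(11.362)]
lin 1 [2.1294e+02 1.3662e+02 1.3660e+01 2.8000e-01 1.7000e-01] 0.118 [np.float64(11.198), np.float64(11.268), np.float64(11.34)]
```

servo_tool(increments=[[0,0,0,0,0],[0,0,0,0,0],[0,0,0,0,0],[0,0,0,0,0],[0,0,0,-0.06,0],[0,0,0,-0.25,0],[0,0,0,-0.25,0],[0,0,0,-0.25,0],[0,0,0,-0.25,0],[0,0,0,-0.25,0]])

```text
time: 11.57
eef_pos: [0.4533, 0.0846, 0.054]
tcp_rot: [0.935, 0.354, 0.005, -0.003]
contact_force: [0.2, 0.1, 2.5]
opening: 0.001
```

```bash
python3 - <<'E'
from h import *
p=shot('top');s=ctrl.get_state();print(s['eef_pos'],s['time'],s['contact_force'],padang(p))
cv2.imwrite('pics/t4.png',cv2.resize(p['frame'][130:260,270:400,::-1],(600,600),interpolation=cv2.INTER_CUBIC))
q=shot('scene');cv2.imwrite('pics/s4.png',cv2.resize(q['frame'][140:260,240:400,::-1],(800,600),interpolation=cv2.INTER_CUBIC))
s=ctrl.get_state();print(s['eef_pos'],s['time'],s['contact_force'])
def post(p,z=.061):
    for r in ctrl.landmark_of(p,'post_top')[:1]:
        X=ray(p,r['centre'],.072)[:2]-A;return r['conf'],np.degrees(np.arctan2(X[1],X[0]))-PSI+180,np.hypot(*X)
print(post(p))
E
```

```text
[0.45324262 0.08457096 0.05402527] 11.6167 [-0.02755417 -0.52423246  2.45952058] None
[0.45324358 0.08456617 0.0540079 ] 11.6667 [ 0.45068707 -0.11506047  3.08237922]
(0.59, np.float64(-3.155564226691581), np.float64(0.09843493532274021))
```

View pics/t4.png

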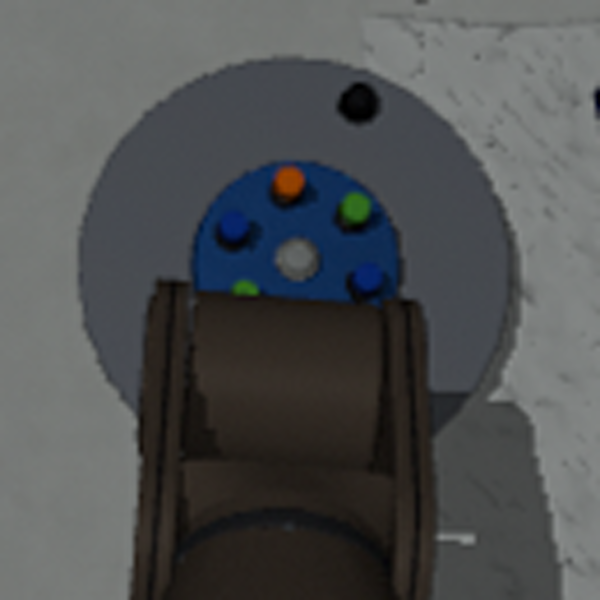

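View pics/s4.png

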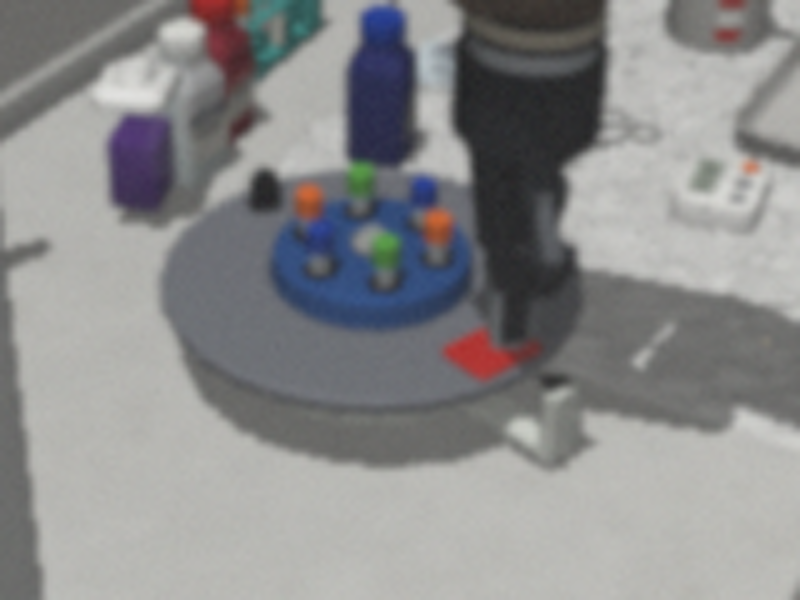

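```bash
python3 - <<'E'
from h import *
for i in range(2):
    p=shot('top');f=p['frame'].max(2)[142:164,336:360];ys,xs=np.nonzero(f<40)
    X=ray(p,(ys.mean()+142,xs.mean()+336),.061)[:2]-A
    s=ctrl.get_state();print(s['time'],len(ys),np.degrees(np.arctan2(X[1],X[0]))-PSI+180,np.hypot(*X),s['contact_force'].round(2))
q=shot('scene')
P=A+.098*np.array([np.cos(np.radians(PSI)),np.sin(np.radians(PSI))])
print([(ctrl_q:=np.array(pix(q,[*P,.0575])).round(1))], redpad(q))
f=q['frame'].astype(int);m=(f[:,:,0]>110)&(f[:,:,1]<.5*f[:,:,0]);m[:200]=0;m[:,:325]=0;m[:,350:]=0
ys,xs=np.nonzero(m[:220]);print(len(ys),ys.min(),ys.max(),xs.min(),xs.max())
E
```

```text
11.7667 61 -3.7045647186564565 0.09719067750570838 [ 0.79 -0.04  3.12]
11.8167 61 -3.7045647186564565 0.09719067750570838 [ 1.02 -0.49  2.2 ]
[array([207.4, 341.4])] (array([210.71111111, 335.22222222]), np.int32(45))
76 206 215 329 343
```

```bash
python3 -c "
from plant import ctrl
print(ctrl.sign_off())"
```

```text
the job is handed in; nothing more can be done
None
```

I flicked the post once, and the wheel spun freely anticlockwise at about 2.3 rad/s. The red pad passed the pointer once by itself. On the second pass, at about 1.3 rad/s, I pressed a closed fingertip onto the pad and the wheel stopped there. I handed the job in at about 12 s of the 64 s, with the finger still pressing.

- **At rest:** two images 0.05 s apart put the post in exactly the same place.
- **Pad position:** it is about 3.7° (6 mm) short of the pointer, against the 20 mm allowed. My bearing for the pointer is uncertain by about 2°, or 3 mm.
- **Press:** the force on the tool was about 2–3 N.
- **Surroundings:** I saw no sign of touching the loose things, but I did not measure them again afterwards.
- **Disagreement:** the tracking could not tell whether the wheel was slowing exponentially or linearly. If linearly, it would have stopped before a third pass, so I braked on the second instead of waiting for a slower one.

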